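# Nest three dry clay boxes on the kiln batt

## Task

Nest the three slab-built clay boxes for the kiln, mouths up: lower the middle box fully home into the largest one, which stays standing on its batt, then stand up the smallest box, which lies on its side, and lower it fully home into the middle one. The clay is bone dry and chips easily, so do not drop the boxes or force them into each other, and do not push the other things on the table about.

Things in the scene. Friction and masses are not known exactly. Their poses are not given: they have to be found in the camera images.
- batt: kiln batt: fixed grey square slab 170 x 170 x 12 mm on the table; origin at the centre of its underside, top 12 mm above
- box_l: largest open square box of dry cream clay, standing loose on the batt: 66 x 66 mm outside, 70 high, walls 5, floor 6, so its inside is 56 x 56 mm. Origin at the centre of its underside, z towards its open mouth, x and y square to its walls. About 0.3 kg
- box_m: middle open square box, same clay, standing upright on the table: 52 x 52 mm outside, 82 high, walls 5, floor 6, inside 42 x 42 mm (2 mm play a side in the largest box, over whose rim it stands 18 mm when home). Origin at the centre of its underside, z towards its mouth. About 0.2 kg
- box_s: smallest open square box, same clay, first LYING ON ITS SIDE on the table, mouth roughly to +y: 38 x 38 mm outside, 94 long, walls 5, floor 6 (2 mm play a side in the middle box, over whose rim it stands 18 mm when home). Origin at the centre of its closed end's outside (19 mm above the table at first), z towards its mouth, x and y square to its walls. About 0.15 kg
- box_l_rim (a point): centre of the largest box's mouth, 70 mm from its origin along its z
- box_m_rim (a point): centre of the middle box's mouth, 82 mm from its origin along its z
- box_s_rim (a point): centre of the smallest box's mouth, 94 mm from its origin along its z
- cup: bystander: terracotta cup, 72 across the rim, 85 high; sizes in mm; loose, origin at its underside
- tub: bystander: yellow glaze bowl, 110 across, 55 high; sizes in mm; loose, origin at its underside
- jar: bystander: glass jar with white lid, 64 across, 90 high; sizes in mm; loose, origin at its underside
- brush: bystander: brush 170 long lying flat, origin under its middle, long axis x; sizes in mm; loose, origin at its underside
- spatula: bystander: spatula 190 long lying flat, long axis x; sizes in mm; loose, origin at its underside
- rib: bystander: wooden disc, 70 across, 6 thick, lying flat; sizes in mm; loose, origin at its underside
- dish: bystander: clay-coloured bowl, 100 across, 40 high; sizes in mm; loose, origin at its underside
Things that resemble listed ones, but are neither listed nor needed, are in the scene too. Leave any blue or turquoise look-alike of the box_m alone.

How it is judged:
On the way, in this order (a step that is already met when the one before it is completed fails the run):
1. the middle box sits fully home in the largest, on the batt (z of box_m in the frame of box_l between 0.003 and 0.0085 m and distance between box_m and box_l below 0.01 m and angle between each of box_m, box_l's own z axis and vertical below 0.06 rad and height (world z) of box_l above 0.009 m and horizontal distance between box_l and batt below 0.06 m), for 0.2 s.
2. the smallest box sits fully home in the middle one (z of box_s in the frame of box_m between 0.003 and 0.0085 m and distance between box_s and box_m below 0.01 m and angle between box_s's own z axis and vertical below 0.06 rad), for 0.2 s.
At the end, for the whole second after the job is handed in: Largest box upright on the batt, within 60 mm of its centre; middle box home in it and smallest home in the middle one, mouths up, each underside within 2.5 mm of the floor (6 mm thick) of the box around it; all within 0.06 rad of vertical and at rest (under 20 mm/s) (all of step 1 and all of step 2 and linear speed of each of box_l, box_m, box_s below 0.02 m/s); the robot touches nothing.
It fails at once if two boxes pressed or knocked together with more than 60 N (contact force between any of box_m, box_s and box_l above 60 N or contact force between box_s and box_m above 60 N).
It fails at once if a box dropped or flung (moving faster than 1 m/s) (linear speed of any of box_l, box_m, box_s above 1 m/s).
It fails at once if a bystander moved more than 30 mm (distance of any of cup, tub, jar, brush, spatula, rib, dish from where it was at the start of the episode above 0.03 m).
It also fails if it takes over 72 s, if anything falls off the work surface, if the arm or the gripper's body presses on something with over 40 N, if the wrist force passes 120 N, or if a joint passes its speed limit or range.

## Robot

A 7-joint arm with a two-finger parallel gripper is mounted at the origin on the work surface. World frame = base frame: x ahead of the robot, y to its left, z up, the work surface at z = 0. Lengths are in m, angles in rad, forces in N, time in s.
With the tool pointing down it reaches from about 0.4 to 0.85 m from the base axis. Payload 10.4 kg.
Tool frame: the origin (TCP) lies at the very end of the fingers, on their centre line; the grasp point (between the pads) lies 19 mm behind it; z points along the fingers, y is the direction in which the jaws open and shut (so a half turn about z gives the same grasp; the last joint's range is limited). The gripper opens to 87 mm and grips with 3 to 60 N. Pads are 19 mm wide; open, the fingers measure 117 mm over their backs; the gripper's body (75 mm by 190 mm) begins 51 mm behind the grasp point.
Start: joints at [-1.247, 0.332, -0.065, 1.46, 0.022, 1.35, -0.088], TCP at [0.212, 0.588, 0.223] pointing down, gripper open.
Joint ranges: [-2.6, 2.6], [-0.5, 2.12], [-1.47, 1.34], [0.16, 2.42], [-1.27, 4.41], [0.06, 2.06], [-2.6, 2.6]. Speed limits (rad/s): [2.22, 2.22, 2.79, 2.79, 3.14, 3.14, 3.14].

## Interface

Orientations are given as a unit quaternion [x, y, z, w].
In Python, from bench import r, eyes, job gives the robot as it stands. The module is installed in compiled form; this text tells all that it offers.
- The arm moves only by the tool play_rows, never from a script. Its argument "motion" is a list of rows, each a list of 7 numbers: the shift along the tool's x, y, z as a fraction of full scale, then the turn, a rotation vector about the tool's x, y, z as a fraction of full scale, then the opening in per cent of the stroke, from 0 (shut) to 100 (fully open). A call has 1 to 5 rows; each row is the pose to reach, as a shift and turn from the pose commanded when the call began, along the tool's axes at that moment; what a row does not reach only later rows make up. Full scale, the value 1, is 0.2 m for a shift and 90 degrees for a turn. A row lasts 1/8 s, in which the tool goes at most 62.5 mm and 10.7 degrees, less where a joint would pass 70% of its speed; a pose out of reach is approached as far as the arm can. A call with a number of a shift or a turn outside -1 to 1 is refused whole. A call with a gripper value outside its range is refused whole. The fingers move at their own pace and stop on an object; "squeeze" is the grip in N (left out, the last holds). Time passes only in rows, so rows that repeat a pose let the fingers close. It gives the time, the measured TCP pose, the force and the opening at its end, in the units of the state.
- r.read_state(): the state, without advancing time (a new reading comes with each control period).
- eyes.camera(name): name is "side" or "top"; returns a dict with "image" (400x640x3 uint8, red, green, blue), "mtx" (3x3 intrinsics, pixels), "R" (3x3) and "t" (3): a world point X has camera coordinates R X + t. Camera axes: x right, y down, z forward; pixel columns grow to the right and rows downward; lengths in m; the calibration is good to about 2 mm. A picture is of the moment at which its call begins. There is no depth.
- job.close_job(): hands the job in, once; it reports no verdict.
Trained networks look in a picture, given as the dict that the camera call returned (one of the last four; its "shot" number tells which), for a name from the list of things; names that differ only in an ending like _2 or _b are one class to them, and where a whole thing is asked for, a point or a joint stands for the part that bears it (a point fixed in the world has none). Each returns a list of dicts, best first, with "p" (0 to 1); they miss things now and then, are a little off and sometimes report something else, mostly with a low value. They report only what shows in the picture. A call takes as long as a camera call. They do not tell look-alikes from the thing itself.
- eyes.regions_of(picture, label): "region" (400x640 bool, what is visible of it) and "xy" ([column, row] in pixels, amid what is visible of it).
- eyes.landmark_of(picture, label): "xy" ([column, row] in pixels: a listed point, or the origin of a listed thing).
The state is a dict: "time": time; "joint_positions": joint angles; "joint_vel": joint speeds; "joint_torque": joint torques, N m; "ee_pos": TCP position; "eef_rot": TCP orientation; "ft_force": force on the tool from outside, world axes, zero at the start; "torque": the same for the moment, N m; "width": finger opening in m.
Only numpy, scipy, OpenCV 4.12 (cv2) and the standard library are available. Lean on these libraries where they do the work, as an engineer would, in place of code of your own. Each camera call takes 0.05 s, during which the arm holds its last target. There are 200 camera calls.

## Working session

There is one attempt and no reset: what is moved stays moved. The work goes in short steps, Python scripts to look and compute and a tool call to move; the robot and the scene stay as the last step left them, time stands still between calls to the robot, and variables do not carry over. Pictures are saved under pics/ and viewed, about 8 in all and at most 12, crops included, and the job is handed in when it is done.

Besides the shell and the picture viewer there is one more tool, called as name(argument=value, ...) on one line, values as JSON. play_rows: Moves the arm, as the interface text tells. Shift numbers are shares of 0.2 m and turn numbers shares of 90 degrees, none past 1 either way. Its arguments: {"type":"object","properties":{"motion":{"type":"array","items":{"type":"array","items":{"type":"number"}}},"squeeze":{"type":"number"}},"required":["motion"]}

```bash
mkdir -p pics; cat > h.py <<'E'
import numpy as np, cv2
from bench import r, eyes, job
from scipy.spatial.transform import Rotation as Ro
def ray(c,px):
    d=c['R'].T@np.linalg.inv(c['mtx'])@np.array([px[0],px[1],1.]); o=-c['R'].T@c['t']; return o,d
def atz(c,px,z):
    o,d=ray(c,px); return o+d*(z-o[2])/d[2]
def proj(c,X):
    p=c['mtx']@(c['R']@np.asarray(X,float)+c['t']); return p[:2]/p[2]
def save(im,n): cv2.imwrite('pics/'+n+'.png',cv2.cvtColor(np.ascontiguousarray(im),cv2.COLOR_RGB2BGR))
E
python3 - <<'E'
from h import *
np.set_printoptions(precision=4,suppress=True)
s=r.read_state(); print({k:np.round(v,3) for k,v in s.items()})
for n in('top','side'):
    c=eyes.camera(n); save(c['image'],n+'0'); print(n,-c['R'].T@c['t'],c['R'].tolist())
    for l in ['batt','box_l','box_m','box_s','box_l_rim','box_m_rim','box_s_rim']:
        print(l,[(np.round(d['xy'],1).tolist(),round(d['p'],2)) for d in eyes.landmark_of(c,l)][:4],[(np.round(d['xy'],1).tolist(),round(d['p'],2),int(d['region'].sum())) for d in eyes.regions_of(c,l)][:4] if 'rim' not in l else '')
E
```

```text
{'time': np.float64(0.0), 'joint_positions': array([-1.247,  0.333, -0.065,  1.461,  0.022,  1.35 , -0.088]), 'joint_vel': array([-0.   , -0.001, -0.002,  0.   , -0.001, -0.002,  0.001]), 'joint_torque': array([ -0.   , -62.328,   0.024, -38.986,  -0.062,   0.04 ,   0.   ]), 'ee_pos': array([0.212, 0.587, 0.222]), 'eef_rot': array([ 0.173,  0.985, -0.001, -0.   ]), 'ft_force': array([-0.046, -0.066,  0.816]), 'torque': array([-0.002,  0.036, -0.032]), 'width': np.float64(0.087)}
top [0.2912 0.0068 1.3455] [[-0.11562408133676072, -0.9932866518244011, -0.003563582818013975], [-0.9708449945006387, 0.11376870903708318, -0.21098975685347812], [0.209978733370988, -0.020935810266292598, -0.9774817764953009]]
batt [([395.8, 206.8], 0.8)] [([384.6, 213.9], 0.74, 3256)]
box_l [([210.8, 244.5], 0.78), ([164.3, 286.9], 0.77), ([396.4, 204.8], 0.71), ([313.9, 228.9], 0.68)] [([296.8, 221.9], 0.92, 549), ([396.3, 201.1], 0.79, 909), ([210.0, 240.4], 0.78, 656), ([169.0, 239.9], 0.78, 683)]
box_m [([210.8, 244.5], 0.78), ([164.3, 286.9], 0.77), ([396.4, 204.8], 0.71), ([313.9, 228.9], 0.68)] [([296
[... 931 characters left out ...]
[207.5, 165.4], 0.7, 404), ([252.4, 173.9], 0.67, 456), ([223.1, 182.7], 0.63, 542)]
box_m [([361.4, 251.8], 0.98), ([211.9, 179.0], 0.68), ([252.8, 185.7], 0.59), ([305.5, 217.2], 0.57)] [([297.1, 209.0], 0.94, 403), ([207.5, 165.4], 0.7, 404), ([252.4, 173.9], 0.67, 456), ([223.1, 182.7], 0.63, 542)]
box_s [([361.4, 251.8], 0.98), ([211.9, 179.0], 0.68), ([252.8, 185.7], 0.59), ([305.5, 217.2], 0.57)] [([297.1, 209.0], 0.94, 403), ([207.5, 165.4], 0.7, 404), ([252.4, 173.9], 0.67, 456), ([223.1, 182.7], 0.63, 542)]
box_l_rim [([361.4, 233.2], 0.8), ([365.0, 324.0], 0.55)] 
box_m_rim [([235.3, 147.1], 0.85), ([209.6, 159.5], 0.67), ([250.7, 166.0], 0.61)] 
box_s_rim [([293.3, 198.0], 0.81)]
```

```bash
python3 - <<'E'
import cv2
a=cv2.imread('pics/top0.png');b=cv2.imread('pics/side0.png')
cv2.imwrite('pics/t1.png',cv2.resize(a[150:380,90:500],(800,449),interpolation=cv2.INTER_CUBIC))
cv2.imwrite('pics/s1.png',cv2.resize(b[90:330,120:520],(800,480),interpolation=cv2.INTER_CUBIC))
E
```

```text
(no output)
```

View pics/t1.png

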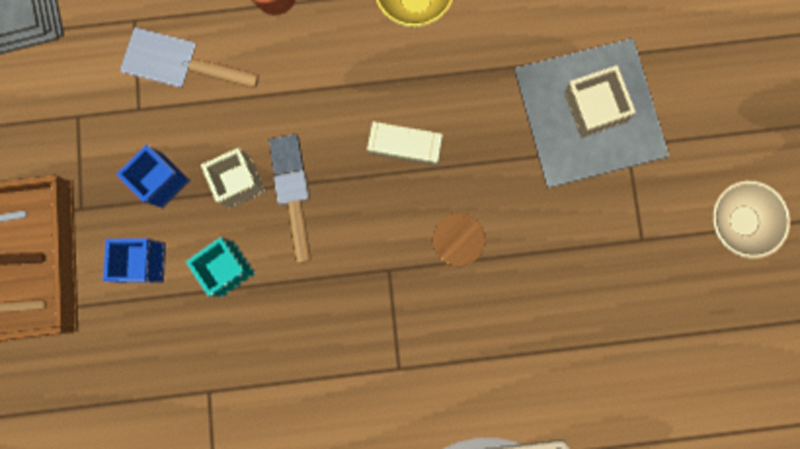

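View pics/s1.png

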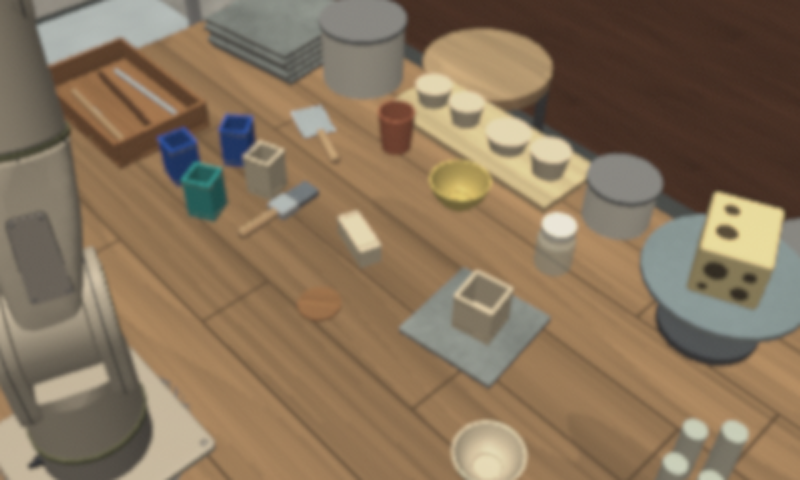

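The middle box is the cream one at top px (208,241), between the blue and turquoise look-alikes and the brush. The largest is on the batt at about (397,200), and the smallest lies at about (297,222). Next I'll fit their poses with a rendered model.

```bash
cat > fit.py <<'E'
from h import *
from scipy.optimize import minimize
def quads(w,h,wall=5,fl=6,solid=False):
    a=w/2; b=a-wall; C=lambda s,z:[(-s,-s,z),(s,-s,z),(s,s,z),(-s,s,z)]
    o0,o1,i0,i1=C(a,0),C(a,h),C(b,fl),C(b,h); Q=[]
    if not solid:
        Q.append((i0,(0,0,1)))
    n=[(0,-1,0),(1,0,0),(0,1,0),(-1,0,0)]
    if not solid:
        for k in range(4): Q.append(([i0[k],i0[(k+1)%4],i1[(k+1)%4],i1[k]],tuple(-np.array(n[k]))))
    for k in range(4): Q.append(([o0[k],o0[(k+1)%4],o1[(k+1)%4],o1[k]],n[k]))
    if solid: Q+= [(o0,(0,0,-1)),(o1,(0,0,1))]
    else:
        for k in range(4): Q.append(([o1[k],o1[(k+1)%4],i1[(k+1)%4],i1[k]],(0,0,1),'rim'))
    return [(np.array(q[0])/1e3,np.array(q[1],float),len(q)>2) for q in Q]
S=8
def cost(c,Q,T,roi,extra=None,skip=None):
    Rm,t=T; x0,y0,x1,y1=roi; L=np.zeros(((y1-y0)*S,(x1-x0)*S),np.uint8); o=-c['R'].T@c['t']; n=1; rim=None
    if extra is not None:
        p=np.array([proj(c,X) for X in extra]); cv2.fillPoly(L,[np.round(((p+.5-[x0,y0])*S-.5)*16).astype(np.int32)],n,shift=4); n+=1
    for q,nr,isr in Q:
        P=q@Rm.T+t
        if (Rm@nr)@(o-P.mean(0))<=0: continue
        if isr and rim: k=rim
        else:
            k=n; n+=1
            if isr: rim=k
        p=np.array([proj(c,X) for X in P])
        cv2.fillPoly(L,[np.round(((p+.5-[x0,y0])*S-.5)*16).astype(np.int32)],int(k),shift=4)
    A=np.stack([cv2.resize((L==k).astype(np.float32),(x1-x0,y1-y0),interpolation=cv2.INTER_AREA) for k in range(n)],-1)
    A=cv2.GaussianBlur(A,(0,0),.6).reshape(-1,n); I=c['image'][y0:y1,x0:x1].reshape(-1,3).astype(float)
    W=np.ones(len(A))
    if skip is not None: W=skip(I)
    sol=np.linalg.lstsq(A*W[:,None],I*W[:,None],rcond=None)[0]
    return (np.minimum(((A@sol-I)**2).sum(1),8000)*W).sum()/W.sum()
def fit(cams,Q,pose,x0,rois,extra=None,step=(.006,.006,.15)):
    f=lambda x:sum(cost(c,Q,pose(x),ro,extra) for c,ro in zip(cams,rois))
    best=None
    for dy in (0,.3,-.3):
        s=np.vstack([x0]+[np.array(x0,float)+np.eye(len(x0))[i]*step[i] for i in range(len(x0))]); s[:,2]+=dy
        m=minimize(f,s[0],method='Nelder-Mead',options=dict(initial_simplex=s,xatol=5e-5,fatol=.02,maxiter=250))
        if best is None or m.fun<best.fun: best=m
    return best
def up(z): return lambda x:(Ro.from_euler('z',x[2]).as_matrix(),np.array([x[0],x[1],z]))
def lying(x): # box z horizontal at yaw angle x[2] from +y
    return (Ro.from_euler('z',x[2]).as_matrix()@np.array([[1,0,0],[0,0,1],[0,-1,0]]).astype(float),np.array([x[0],x[1],.019]))
def roi(c,X,pad): 
    p=proj(c,X); return [int(p[0]-pad),int(p[1]-pad),int(p[0]+pad),int(p[1]+pad)]
E
cat > m1.py <<'E'
from fit import *
np.set_printoptions(precision=4,suppress=True)
ct,cs=eyes.camera('top'),eyes.camera('side'); cams=[ct,cs]
print('f',ct['mtx'][0,0],cs['mtx'][0,0])
QM,QL,QS=quads(52,82),quads(66,70),quads(38,94,solid=True)
xm=atz(ct,(208,241),.07); xl=atz(ct,(397,200),.07); xs=atz(ct,(297,222),.035); xb=atz(ct,(394.5,207),.012)
b=.085
Bq=[(np.array([(-b,-b,.012),(b,-b,.012),(b,b,.012),(-b,b,.012)]),np.array([0,0,1.]),False)]
def run(n,Q,pose,x,ctr,pads,sub,extra=None,yaw=0):
    rs=[roi(c,ctr,p) for c,p in zip(cams,pads)]
    m=fit(cams,Q,pose,[x[0],x[1],yaw],rs,extra); print(n,m.x,m.fun,end=' ')
    for c,ro in zip(cams,rs): print(fit([c],Q,pose,m.x,[ro],extra,step=(.003,.003,.03)).x,end=' ')
    print(); return m.x
run('m',QM,up(0),xm,[xm[0],xm[1],.04],(20,19),0)
x=np.array(run('b',Bq,lambda x:(Ro.from_euler('z',x[2]).as_matrix(),np.array([x[0],x[1],0])),xb,xb,(45,40),0,yaw=.2))
B=Bq[0][0]@Ro.from_euler('z',x[2]).as_matrix().T+[x[0],x[1],0]
run('l',QL,up(.012),xl,[xl[0],xl[1],.05],(26,26),0,extra=B)
run('s',QS,lying,xs-[0,.047,0],[xs[0],xs[1],.02],(28,28),0)
for l in('cup','tub','jar','brush','spatula','rib','dish'):
    d=eyes.landmark_of(cs,l); d2=eyes.landmark_of(ct,l); print(l,*[atz(c,e[0]['xy'],0)[:2] if e else None for c,e in((ct,d2),(cs,d))])
E
python3 m1.py
```

```text
f 514.383227504908 441.4886577717582
m [0.492  0.2751 0.324 ] 2075.2603022007142 [0.492  0.2751 0.324 ] [0.4918 0.2732 0.3198] 
b [ 0.5319 -0.2056  0.1348] 1484.7499512399195 [ 0.5319 -0.2056  0.1348] [ 0.5312 -0.206   0.1333] 
l [ 0.5364 -0.2114  0.2132] 286.2850835741516 [ 0.5363 -0.2113  0.2196] [ 0.5357 -0.2118  0.2013] 
s [ 0.5015  0.0039 -0.2914] 452.2197296041495 [ 0.5015  0.0039 -0.2914] [ 0.5007  0.0028 -0.2856] 
cup [0.7509 0.2087] [0.749  0.1988]
tub [0.7202 0.026 ] [0.723  0.0233]
jar [ 0.7358 -0.1928] [ 0.7195 -0.1972]
brush [0.4604 0.199 ] [ 0.6021 -0.1651]
spatula [0.6592 0.3332] [0.6519 0.3301]
rib [ 0.3912 -0.0077] [0.3876 0.0194]
dish [ 0.3552 -0.3879] [ 0.3646 -0.3974]
```

```bash
cat > go.py <<'E'
# python3 go.py x y z jawyaw(rad) [tilt about jaw axis] -> fractions from measured pose ; desired tool: z down, y along jawyaw, turned by tilt about the jaw (tool y)
import sys; from h import *
a=[float(v) for v in sys.argv[1:]]; s=r.read_state(); R0=Ro.from_quat(s['eef_rot']); p=s['ee_pos']
def tgt(yaw,tilt=0):
    best=None
    for y in (yaw,yaw+np.pi):
        Y=np.array([np.cos(y),np.sin(y),0]); Z=np.array([0,0,-1.]); X=np.cross(Y,Z)
        R=Ro.from_matrix(np.column_stack([X,Y,Z])); R=R*Ro.from_rotvec([0,tilt if y==yaw else -tilt,0])
        v=(R0.inv()*R).as_rotvec()
        if best is None or np.linalg.norm(v)<np.linalg.norm(best): best=v
    return best
d=R0.inv().apply(np.array(a[:3])-p)/.2
print('t',round(float(s['time']),2),'p',np.round(p,4),'w',round(float(s['width']),4),'F',np.round(s['ft_force'],1),'q',np.round(s['joint_positions'],2))
print('shift',np.round(d,4),'turn',np.round(tgt(*a[3:])/(np.pi/2),4))
E
python3 go.py .492 .274 .2 .324; python3 go.py .36 .42 .23 .8
```

```text
t 2.0 p [0.2124 0.5878 0.2226] w 0.0872 F [-0.3  0.8  0.5] q [-1.25  0.33 -0.06  1.46  0.02  1.35 -0.09]
shift [-1.8481 -1.0006  0.1129] turn [ 0.    -0.     0.573]
t 2.0 p [0.2124 0.5878 0.2226] w 0.0872 F [-0.3  0.8  0.5] q [-1.25  0.33 -0.06  1.46  0.02  1.35 -0.09]
shift [-0.9793 -0.5383 -0.0371] turn [ 1.0e-04 -0.0e+00  2.7e-01]
```

play_rows(motion=[[-0.25,-0.13,0,0,0,0.1,100],[-0.5,-0.27,0,0,0,0.2,100],[-0.75,-0.4,0,0,0,0.3,100],[-0.97,-0.53,0,0,0,0.4,100],[-0.97,-0.53,0,0,0,0.4,100]])

```text
time: 2.62
ee_pos: [0.3623, 0.4186, 0.223]
eef_rot: [0.472, 0.881, 0.0, 0.001]
ft_force: [-0.3, -0.1, 0.4]
width: 0.0871
```

```bash
python3 go.py .492 .274 .15 .324
```

```text
t 2.62 p [0.3623 0.4186 0.223 ] w 0.0871 F [-0.3 -0.1  0.4] q [-1.05  0.17  0.12  1.66 -0.02  1.31 -0.34]
shift [-0.9607  0.1392  0.3663] turn [0.0007 0.0006 0.1672]
```

play_rows(motion=[[-0.25,0.04,0,0,0,0.08,100],[-0.5,0.08,0.1,0,0,0.167,100],[-0.75,0.11,0.2,0,0,0.167,100],[-0.96,0.14,0.36,0,0,0.167,100],[-0.96,0.14,0.36,0,0,0.167,100]])

```text
time: 3.25
ee_pos: [0.4903, 0.2756, 0.1482]
eef_rot: [0.581, 0.814, -0.002, -0.0]
ft_force: [0.1, -0.1, -0.7]
width: 0.0871
```

```bash
python3 go.py .492 .2742 .067 .324
```

```text
t 3.25 p [0.4903 0.2756 0.1482] w 0.0871 F [ 0.1 -0.1 -0.7] q [-0.83  0.25  0.27  1.74 -0.07  1.17 -0.21]
shift [-0.0085  0.0069  0.4058] turn [-0.0022  0.0015  0.0036]
```

play_rows(motion=[[0,0,0.15,0,0,0,100],[0,0,0.3,0,0,0,100],[0,0,0.4,0,0,0,100],[0,0,0.4,0,0,0,100]])

```text
time: 3.75
ee_pos: [0.4882, 0.2801, 0.0697]
eef_rot: [0.579, 0.815, -0.001, -0.001]
ft_force: [0.7, 0.2, 0.2]
width: 0.087
```

```bash
python3 go.py .492 .2742 .067 .324; python3 - <<'E'
from h import *
a,b=eyes.camera('top'),eyes.camera('side')
A=cv2.resize(a['image'][190:290,150:270],(480,400),interpolation=2);B=cv2.resize(b['image'][110:230,180:300],(320,320),interpolation=2)
B=cv2.copyMakeBorder(B,0,80,0,0,0); save(np.hstack([A,B]),'g1')
E
```

```text
t 3.75 p [0.4882 0.2801 0.0697] w 0.087 F [0.7 0.2 0.2] q [-0.82  0.34  0.26  1.81 -0.1   1.01 -0.19]
shift [-0.0341  0.0081  0.0133] turn [-0.0015  0.      0.0076]
```

View pics/g1.png

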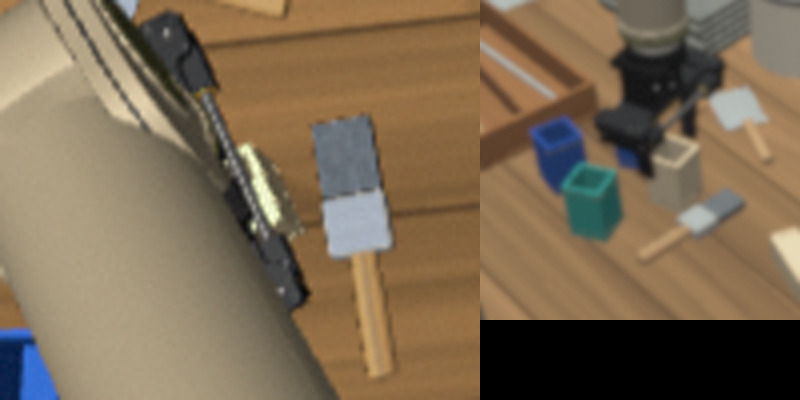

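The fingers straddle the middle box (crop about (265,190)), and nothing else is near them. I'll correct the 7 mm drift, then close.

play_rows(motion=[[-0.034,0.008,0.012,0,0,0.006,100],[-0.034,0.008,0.012,0,0,0.006,100]])

```text
time: 4.1
ee_pos: [0.4942, 0.2725, 0.0687]
eef_rot: [0.584, 0.812, 0.0, 0.0]
ft_force: [0.3, -1.0, 0.3]
width: 0.0869
```

```bash
python3 go.py .492 .2742 .067 .324
```

```text
t 4.1 p [0.4942 0.2725 0.0687] w 0.0869 F [ 0.3 -1.   0.3] q [-0.81  0.34  0.27  1.81 -0.1   1.   -0.18]
shift [ 0.0115 -0.0077  0.0086] turn [ 0.0006 -0.     -0.0009]
```

play_rows(motion=[[0.011,-0.008,0.008,0,0,0,80],[0.011,-0.008,0.008,0,0,0,50],[0.011,-0.008,0.008,0,0,0,40],[0.011,-0.008,0.008,0,0,0,40],[0.011,-0.008,0.008,0,0,0,40]], squeeze=20)

```text
time: 4.72
ee_pos: [0.4913, 0.2747, 0.0666]
eef_rot: [0.584, 0.812, 0.0, -0.0]
ft_force: [0.1, 0.5, 0.5]
width: 0.0514
```

```bash
python3 go.py .492 .2742 .067 .324
```

```text
t 4.72 p [0.4913 0.2747 0.0666] w 0.0514 F [0.1 0.5 0.5] q [-0.81  0.34  0.26  1.82 -0.1   1.   -0.18]
shift [-0.0033  0.0025 -0.0021] turn [ 0.0001 -0.0001 -0.0001]
```

play_rows(motion=[[0,0,-0.08,0,0,0,40],[0,0,-0.25,0,0,0,40],[0,0,-0.5,0,0,0,40],[0,0,-0.7,0,0,0,40],[0,0,-0.7,0,0,0,40]])

```text
time: 5.35
ee_pos: [0.4928, 0.2754, 0.2109]
eef_rot: [0.584, 0.812, 0.003, 0.001]
ft_force: [-0.0, 0.5, -1.7]
width: 0.0517
```

```bash
python3 go.py .52 .12 .21 .29;python3 go.py .5364 -.2114 .18 .213
```

```text
t 5.35 p [0.4928 0.2754 0.2109] w 0.0517 F [-0.   0.5 -1.7] q [-0.84  0.2   0.28  1.66 -0.06  1.28 -0.22]
shift [-0.78   -0.1184  0.0019] turn [ 0.004  -0.0015  0.0214]
t 5.35 p [0.4928 0.2754 0.2109] w 0.0517 F [-0.   0.5 -1.7] q [-0.84  0.2   0.28  1.66 -0.06  1.28 -0.22]
shift [-2.3774 -0.5685  0.1454] turn [ 0.0039 -0.0017  0.0704]
```

play_rows(motion=[[-0.15,-0.04,0,0,0,0.01,40],[-0.4,-0.1,0,0,0,0.02,40],[-0.7,-0.17,0,0,0,0.035,40],[-1.0,-0.24,0,0,0,0.035,40],[-1.0,-0.24,0,0,0,0.035,40]])

```text
time: 5.98
ee_pos: [0.509, 0.0629, 0.206]
eef_rot: [0.61, 0.793, -0.001, 0.0]
ft_force: [0.7, 1.6, -2.0]
width: 0.0518
```

play_rows(motion=[[-0.2,-0.05,0,0,0,0.01,40],[-0.5,-0.12,0,0,0,0.02,40],[-0.8,-0.19,0,0,0,0.035,40],[-1.0,-0.24,0,0,0,0.035,40],[-1.0,-0.24,0,0,0,0.035,40]])

```text
time: 6.6
ee_pos: [0.5149, -0.1397, 0.2059]
eef_rot: [0.63, 0.777, -0.001, -0.0]
ft_force: [-0.3, 1.2, -2.5]
width: 0.0517
```

```bash
python3 go.py .5364 -.2114 .185 .213
```

```text
t 6.6 p [ 0.5149 -0.1397  0.2059] w 0.0517 F [-0.3  1.2 -2.5] q [-0.38  0.15  0.62  1.76 -0.09  1.27  0.47]
shift [-0.3732  0.0316  0.1045] turn [-0.0011  0.0004 -0.0034]
```

play_rows(motion=[[-0.15,0.01,0,0,0,0,40],[-0.3,0.02,0.05,0,0,0,40],[-0.373,0.032,0.1,0,0,-0.003,40],[-0.373,0.032,0.1,0,0,-0.003,40],[-0.373,0.032,0.1,0,0,-0.003,40]])

```text
time: 7.22
ee_pos: [0.5383, -0.2059, 0.1864]
eef_rot: [0.625, 0.78, 0.0, -0.001]
ft_force: [-0.2, 0.5, -2.3]
width: 0.0516
```

```bash
python3 go.py .5364 -.2114 .185 .213;  python3 - <<'E'
from h import *
a,b=eyes.camera('top'),eyes.camera('side')
np.savez('h1.npz',a=a['image'],b=b['image'])
A=cv2.resize(a['image'][150:250,340:460],(480,400),interpolation=2);B=cv2.resize(b['image'][180:300,300:420],(320,320),interpolation=2)
B=cv2.copyMakeBorder(B,0,80,0,0,0); save(np.hstack([A,B]),'g2')
E
```

```text
t 7.22 p [ 0.5383 -0.2059  0.1864] w 0.0516 F [-0.2  0.5 -2.3] q [-0.26  0.28  0.65  1.67 -0.18  1.25  0.65]
shift [-0.0246 -0.0154  0.0068] turn [-0.0003 -0.0006  0.0043]
```

View pics/g2.png

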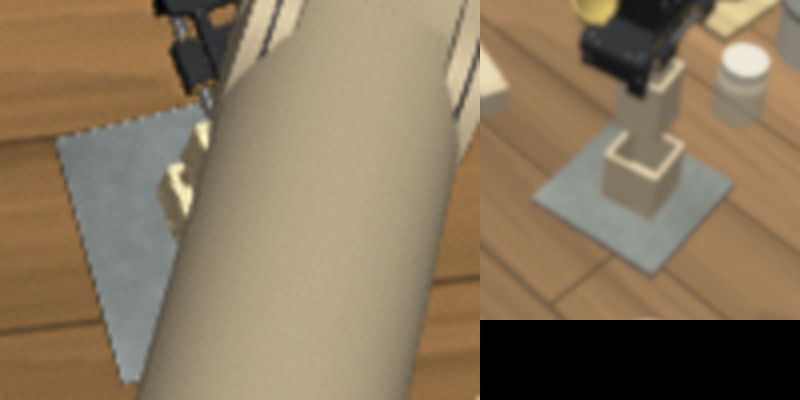

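play_rows(motion=[[-0.025,-0.015,0,0,0,0.004,40],[-0.025,-0.015,0,0,0,0.004,40],[-0.025,-0.015,0,0,0,0.004,40]])

```text
time: 7.7
ee_pos: [0.5365, -0.2129, 0.1866]
eef_rot: [0.628, 0.778, 0.0, -0.0]
ft_force: [-0.2, -0.1, -2.4]
width: 0.0521
```

```bash
cat > m2.py <<'E'
from fit import *
import sys
np.set_printoptions(precision=4,suppress=True)
def cost2(c,objs,ro,B=None,imax=None):
    x0,y0,x1,y1=ro; L=np.zeros(((y1-y0)*S,(x1-x0)*S),np.uint8); o=-c['R'].T@c['t']; n=1
    def dr(P,k):
        p=np.array([proj(c,X) for X in P]); cv2.fillPoly(L,[np.round(((p+.5-[x0,y0])*S-.5)*16).astype(np.int32)],int(k),shift=4)
    if B is not None: dr(B,n); n+=1
    for Q,(Rm,t) in objs:
        rim=None
        for q,nr,isr in Q:
            P=q@Rm.T+t
            if (Rm@nr)@(o-P.mean(0))<=0: continue
            if isr and rim: k=rim
            else:
                k=n; n+=1
                if isr: rim=k
            dr(P,k)
    A=np.stack([cv2.resize((L==k).astype(np.float32),(x1-x0,y1-y0),interpolation=cv2.INTER_AREA) for k in range(n)],-1)
    A=cv2.GaussianBlur(A,(0,0),.6).reshape(-1,n); I=c['image'][y0:y1,x0:x1].reshape(-1,3).astype(float)
    W=(I.max(1)>75).astype(float)
    sol=np.linalg.lstsq(A*W[:,None],I*W[:,None],rcond=None)[0]
    return (np.minimum(((A@sol-I)**2).sum(1),3000)*W).sum()/W.sum()
def batt(x=(.5315,-.2058,.134),b=.085):
    return np.array([(-b,-b,.012),(b,-b,.012),(b,b,.012),(-b,b,.012)])@Ro.from_euler('z',x[2]).as_matrix().T+[x[0],x[1],0]
def nm(f,x0,step):
    x0=np.array(x0,float); s=np.vstack([x0]+[x0+np.eye(len(x0))[i]*step[i] for i in range(len(x0))])
    return minimize(f,x0,method='Nelder-Mead',options=dict(initial_simplex=s,xatol=3e-5,fatol=.01,maxiter=500))
E
cat > m3.py <<'E'
from m2 import *
s=r.read_state(); p=s['ee_pos']; print(p,s['ft_force'])
c=eyes.camera('side'); q=proj(c,[p[0],p[1],p[2]-.07]); ql=proj(c,[.536,-.211,.012])
ro=[int(ql[0]-32),int(proj(c,[p[0],p[1],p[2]-.0])[1]+3),int(ql[0]+32),int(ql[1]+24)]
z=p[2]-.067
f=lambda x:cost2(c,[(quads(66,70),up(.012)(x[:3])),(quads(52,82),up(x[6])(x[3:6]))],ro,batt())
for z0 in (z,):
    m=nm(f,[.5357,-.2118,.205,p[0],p[1],.21,z0],(.003,.003,.03,.003,.003,.05,.003)); print(m.x,m.fun)
    g=lambda x:f(np.append(x,z)); m=nm(g,m.x[:6],(.003,.003,.03,.003,.003,.05)); print(m.x,m.fun,'delta m-l',m.x[3:6]-m.x[:3])
E
python3 m3.py; python3 go.py .5364 -.2114 .185 .213
```

```text
[ 0.5365 -0.2129  0.1866] [-0.2328 -0.1265 -2.4345]
[ 0.5358 -0.212   0.217   0.5366 -0.2124  0.2359  0.1192] 179.25387056418023
[ 0.5358 -0.212   0.2176  0.5366 -0.2123  0.2453] 179.46061952114127 delta m-l [ 0.0008 -0.0004  0.0277]
t 7.75 p [ 0.5366 -0.2128  0.1866] w 0.0521 F [-0.2  0.8 -1.7] q [-0.25  0.28  0.66  1.67 -0.18  1.25  0.66]
shift [0.007  0.0005 0.0079] turn [ 0.0001 -0.0001 -0.0004]
```

play_rows(motion=[[0,0,0.05,0,0,0.004,40],[0,0,0.1,0,0,0.008,40],[0,0,0.145,0,0,0.008,40],[0,0,0.145,0,0,0.008,40],[0,0,0.145,0,0,0.008,40]])

```text
time: 8.38
ee_pos: [0.5367, -0.2129, 0.1577]
eef_rot: [0.633, 0.774, 0.0, 0.0]
ft_force: [0.6, -0.7, -1.9]
width: 0.0518
```

```bash
python3 m3.py; python3 go.py .5361 -.2125 .14 .213
```

```text
[ 0.5367 -0.2129  0.1577] [ 0.6278 -0.7161 -1.8743]
[ 0.535  -0.2125  0.2035  0.537  -0.2117  0.2538  0.0876] 166.61609089669557
[ 0.5352 -0.2124  0.1947  0.5347 -0.2131  0.2584] 167.38482485100909 delta m-l [-0.0004 -0.0007  0.0637]
t 8.43 p [ 0.5368 -0.213   0.1578] w 0.0522 F [ 0.4 -0.  -1.8] q [-0.24  0.31  0.65  1.71 -0.2   1.19  0.66]
shift [ 0.0032 -0.0028  0.0892] turn [ 0.0003  0.0001 -0.0084]
```

play_rows(motion=[[0,0,0.03,0,0,-0.005,40],[0,0,0.05,0,0,-0.005,40],[0,0,0.075,0,0,-0.005,40],[0,0,0.1,0,0,-0.005,40],[0,0,0.1,0,0,-0.005,40]])

```text
time: 9.05
ee_pos: [0.5363, -0.2128, 0.137]
eef_rot: [0.63, 0.777, -0.0, -0.0]
ft_force: [0.1, 0.6, -2.3]
width: 0.0518
```

```bash
python3 m3.py; python3 go.py .5361 -.2125 .086 .213
```

```text
[ 0.5363 -0.2128  0.137 ] [ 0.1452  0.618  -2.3232]
[ 0.5351 -0.2128  0.1977  0.5426 -0.2079  0.1629  0.0741] 189.63766231118325
[ 0.5348 -0.2128  0.1911  0.5457 -0.2049  0.2351] 184.27497286092813 delta m-l [0.0109 0.0078 0.044 ]
t 9.1 p [ 0.5365 -0.2129  0.1374] w 0.0518 F [ 0.1  1.  -1.8] q [-0.24  0.33  0.65  1.73 -0.21  1.16  0.68]
shift [ 0.0021 -0.0015  0.2568] turn [-0.0002 -0.0001 -0.0034]
```

It's 12 mm in with no contact force, so I'll keep going.

play_rows(motion=[[0,0,0.04,0,0,0,40],[0,0,0.09,0,0,0,40],[0,0,0.14,0,0,0,40],[0,0,0.19,0,0,0,40],[0,0,0.22,0,0,0,40]])

```text
time: 9.72
ee_pos: [0.5362, -0.2128, 0.0926]
eef_rot: [0.63, 0.777, -0.0, -0.0]
ft_force: [-0.1, 1.0, -1.4]
width: 0.052
```

```bash
python3 go.py .5363 -.2128 .085 .213
```

```text
t 9.72 p [ 0.5362 -0.2128  0.0926] w 0.052 F [-0.1  1.  -1.4] q [-0.22  0.38  0.63  1.77 -0.25  1.07  0.71]
shift [0.0002 0.0004 0.0381] turn [-0.0005 -0.0002 -0.0034]
```

play_rows(motion=[[0,0,0.012,0,0,0,40],[0,0,0.024,0,0,0,40],[0,0,0.032,0,0,0,40],[0,0,0.036,0,0,0,40]])

```text
time: 10.22
ee_pos: [0.5366, -0.2129, 0.0864]
eef_rot: [0.63, 0.777, 0.0, 0.0]
ft_force: [-0.7, -0.3, -2.3]
width: 0.0518
```

```bash
python3 go.py .5363 -.2128 .085 .213
```

```text
t 10.22 p [ 0.5366 -0.2129  0.0864] w 0.0518 F [-0.7 -0.3 -2.3] q [-0.21  0.39  0.62  1.78 -0.26  1.06  0.71]
shift [ 0.0007 -0.0016  0.0069] turn [ 0.0002 -0.     -0.0034]
```

play_rows(motion=[[0,0,0.004,0,0,0,40],[0,0,0.007,0,0,0,40],[0,0,0.007,0,0,0,40]])

```text
time: 10.6
ee_pos: [0.5366, -0.2129, 0.0849]
eef_rot: [0.63, 0.777, 0.0, -0.0]
ft_force: [0.1, 0.2, -2.0]
width: 0.0517
```

play_rows(motion=[[0,0,0.003,0,0,0,40],[0,0,0.003,0,0,0,40]])

```text
time: 10.85
ee_pos: [0.5366, -0.2132, 0.0847]
eef_rot: [0.63, 0.777, 0.0, 0.0]
ft_force: [-1.4, -0.9, 4.4]
width: 0.0519
```

The box has touched the floor (+4.4 N). I'll release and back off.

play_rows(motion=[[0,0,0,0,0,0,62],[0,0,0,0,0,0,70],[0,0,0,0,0,0,80],[0,0,-0.1,0,0,0,90],[0,0,-0.3,0,0,0,100]])

```text
time: 11.48
ee_pos: [0.5358, -0.2127, 0.145]
eef_rot: [0.63, 0.777, -0.001, -0.001]
ft_force: [0.5, -0.3, 0.3]
width: 0.0807
```

play_rows(motion=[[0,0,-0.2,0,0,0,100],[0.2,0,-0.4,0,0,0,100],[0.5,0,-0.4,0,0,0,100],[0.8,0,-0.4,0,0,0,100],[0.8,0,-0.4,0,0,0,100]])

```text
time: 12.1
ee_pos: [0.5033, -0.0515, 0.2258]
eef_rot: [0.627, 0.779, 0.001, -0.0]
ft_force: [0.0, -0.6, -0.2]
width: 0.087
```

```bash
cat > m4.py <<'E'
from m2 import *
c=eyes.camera('side'); t=eyes.camera('top')
A=cv2.resize(t['image'][150:250,340:460],(480,400),interpolation=2);B=cv2.resize(c['image'][180:300,300:420],(320,320),interpolation=2)
save(np.hstack([A,cv2.copyMakeBorder(B,0,80,0,0,0)]),sys.argv[1])
P=[.536,-.212,.06]; rs=[roi(c,P,30),roi(t,P,28)]
def objs(x): return [(quads(66,70),up(.012)(x[:3])),(quads(52,82),up(x[6])(x[3:6]))]
# painter: draw L, then part of M above L's rim (from its own z 64 up: x[6]-dependent)
def Qm(h):
    Q=quads(52,h); return Q
def f(x,cs):
    zt=x[5]; hm=zt-.082
    L=quads(66,70); M=quads(52,hm*1e3,fl=-(82-hm*1e3-6))  # visible stub above rim
    return sum(cost2(k,[(L,up(.012)(x[:3])),(M,up(.082)([x[3],x[4],x[2]]))],r_,batt()) for k,r_ in zip([c,t],rs) if k is c or cs)
for cs in (0,1):
    m=nm(lambda x:f(x,cs),[.5357,-.212,.21,.536,-.2125,.100],(.003,.003,.03,.003,.003,.004)); print(m.x,m.fun,'expect top .100')
E
python3 m4.py g3; python3 go.py .51 .05 .2 1.28
```

```text
[ 0.5358 -0.2117  0.2206  0.5365 -0.2128  0.1001] 257.58030808491253 expect top .100
[ 0.5362 -0.2114  0.2154  0.5364 -0.2128  0.1013] 1066.193357148034 expect top .100
t 12.2 p [ 0.5038 -0.0563  0.2256] w 0.0875 F [ 0.2 -0.6  0.2] q [-0.52  0.06  0.57  1.79 -0.03  1.3   0.26]
shift [0.5137 0.1402 0.1283] turn [ 1.000e-03  6.000e-04 -6.821e-01]
```

View pics/g3.png

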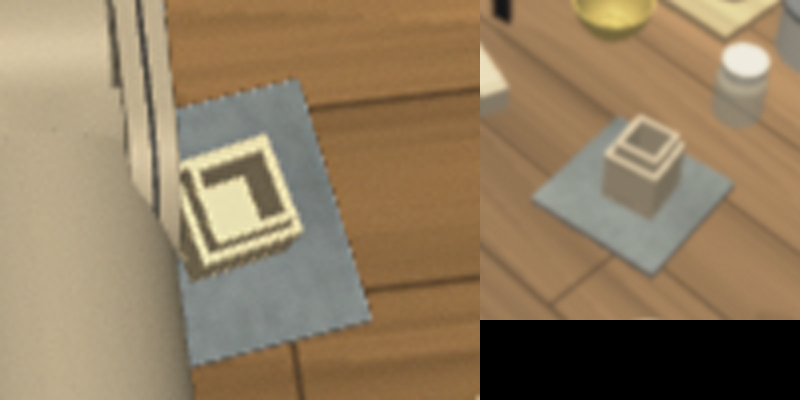

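The middle box is home: its fitted top is at 0.1001–0.1013 m against 0.100 expected, centred to about 1 mm. Now the smallest box. I'll tilt the tool 45° to grasp it, turn it upright, then regrasp from above.

```bash
python3 go.py .5365 .122 .2 -.29 -.785;python3 go.py .5365 .122 .2 -.29 -.4
```

```text
t 12.2 p [ 0.5038 -0.0563  0.2256] w 0.0875 F [ 0.2 -0.6  0.2] q [-0.52  0.06  0.57  1.79 -0.03  1.3   0.26]
shift [0.8384 0.3444 0.1287] turn [ 0.1255 -0.4894  0.3003]
t 12.2 p [ 0.5038 -0.0563  0.2256] w 0.0875 F [ 0.2 -0.6  0.2] q [-0.52  0.06  0.57  1.79 -0.03  1.3   0.26]
shift [0.8384 0.3444 0.1287] turn [ 0.0645 -0.2496  0.3129]
```

play_rows(motion=[[0.2,0.08,0,0.025,-0.098,0.06,100],[0.4,0.16,0,0.05,-0.196,0.12,100],[0.6,0.24,0,0.075,-0.294,0.18,100],[0.84,0.34,0.06,0.1,-0.39,0.24,100],[0.84,0.34,0.13,0.125,-0.489,0.3,100]])

```text
time: 12.82
ee_pos: [0.5363, 0.1263, 0.1979]
eef_rot: [0.739, 0.558, -0.302, 0.226]
ft_force: [-0.7, -2.1, -0.4]
width: 0.0868
```

play_rows(motion=[[0,0,0,0,0,0,100],[0,0,0,0,0,0,100]])

```text
time: 13.08
ee_pos: [0.5365, 0.12, 0.2]
eef_rot: [0.741, 0.557, -0.3, 0.224]
ft_force: [-0.5, 0.2, 1.1]
width: 0.0873
```

```bash
python3 go.py .5365 .125 .1 -.29 -.785
```

```text
t 13.07 p [0.5365 0.12   0.2   ] w 0.0873 F [-0.5  0.2  1.1] q [-0.88  0.61  0.43  1.39  0.3   1.73 -0.77]
shift [ 0.3645 -0.0058  0.3429] turn [ 0.0016 -0.0109  0.0043]
```

play_rows(motion=[[0.12,0,0.12,0,-0.005,0.002,100],[0.24,-0.003,0.23,0.001,-0.01,0.004,100],[0.36,-0.006,0.34,0.001,-0.01,0.004,100],[0.36,-0.006,0.34,0.001,-0.01,0.004,100]])

```text
time: 13.58
ee_pos: [0.5352, 0.1252, 0.1008]
eef_rot: [0.741, 0.553, -0.306, 0.228]
ft_force: [-0.4, -0.3, 0.6]
width: 0.0869
```

```bash
python3 go.py .5122 .0404 .0115 -.29 -.785; python3 - <<'E'
from h import *
a,b=eyes.camera('top'),eyes.camera('side')
A=cv2.resize(a['image'][170:270,240:360],(480,400),interpolation=2);B=cv2.resize(b['image'][140:260,240:360],(320,320),interpolation=2)
B=cv2.copyMakeBorder(B,0,80,0,0,0); save(np.hstack([A,B]),'g4')
E
```

```text
t 13.57 p [0.5352 0.1252 0.1008] w 0.0869 F [-0.4 -0.3  0.6] q [-0.88  0.73  0.4   1.44  0.27  1.6  -0.85]
shift [0.0041 0.0113 0.626 ] turn [-0.0001 -0.001   0.0012]
```

View pics/g4.png

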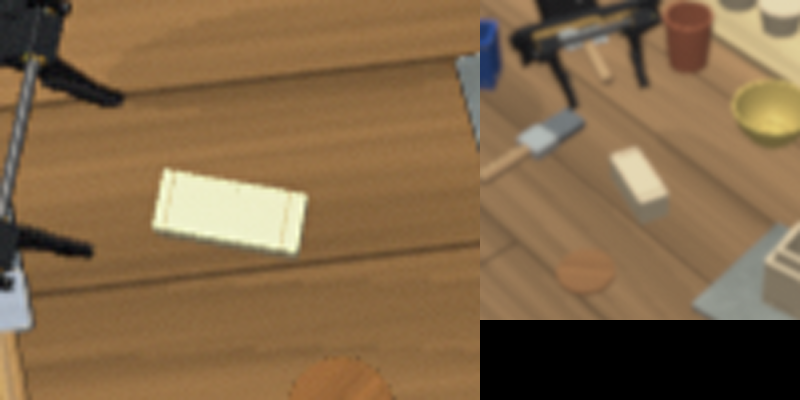

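The fingers are lined up on the box's axis (crop left, box about (230,210)), and the brush is clear below the gripper. I'll move in along the tool axis.

play_rows(motion=[[0,0,0.15,0,0,0,100],[0.002,0.005,0.32,0,0,0,100],[0.004,0.011,0.45,0,0,0,100],[0.004,0.011,0.53,0,0,0,100],[0.004,0.011,0.53,0,0,0,100]])

```text
time: 14.3
ee_pos: [0.5163, 0.0542, 0.0249]
eef_rot: [0.74, 0.553, -0.307, 0.229]
ft_force: [-0.1, 0.3, 0.7]
width: 0.0871
```

```bash
python3 go.py .5122 .0404 .0115 -.29 -.785
```

```text
t 14.3 p [0.5163 0.0542 0.0249] w 0.0871 F [-0.1  0.3  0.7] q [-0.83  0.74  0.41  1.62  0.29  1.39 -0.87]
shift [-0.0035 -0.      0.0983] turn [0.0006 0.0001 0.0013]
```

play_rows(motion=[[0,0,0.04,0,0,0,100],[-0.003,0,0.07,0,0,0,100],[-0.003,0,0.098,0,0,0,90],[-0.003,0,0.098,0,0,0,70],[-0.003,0,0.098,0,0,0,50]])

```text
time: 14.92
ee_pos: [0.5121, 0.0412, 0.0105]
eef_rot: [0.74, 0.553, -0.307, 0.229]
ft_force: [0.8, -0.1, 0.4]
width: 0.0659
```

play_rows(motion=[[0,0,0,0,0,0,40],[0,0,0,0,0,0,30],[0,0,0,0,0,0,25],[0,0,0,0,0,0,25]], squeeze=20)

```text
time: 15.42
ee_pos: [0.512, 0.0411, 0.0105]
eef_rot: [0.74, 0.553, -0.307, 0.229]
ft_force: [0.6, -0.0, 0.4]
width: 0.038
```

```bash
python3 go.py .5122 .0404 .0615 -.29 -.785
```

```text
t 15.43 p [0.512  0.0411 0.0105] w 0.038 F [ 0.6 -0.   0.4] q [-0.82  0.75  0.41  1.65  0.29  1.36 -0.87]
shift [-0.1825  0.0016 -0.1778] turn [0.0009 0.0005 0.0022]
```

play_rows(motion=[[-0.05,0,-0.05,0,0,0,25],[-0.15,0,-0.15,0,0,0,25],[-0.25,0,-0.25,0,0,0,25],[-0.4,0,-0.4,0,0,0,25],[-0.4,0,-0.4,0,0,0,25]])

```text
time: 16.05
ee_pos: [0.5136, 0.0414, 0.1268]
eef_rot: [0.741, 0.553, -0.305, 0.229]
ft_force: [-0.4, -0.9, -2.0]
width: 0.0379
```

```bash
python3 go.py .505 .07 .125 -.29 0; python3 go.py .505 .07 .125 -.29 .785
```

```text
t 16.05 p [0.5136 0.0414 0.1268] w 0.0379 F [-0.4 -0.9 -2. ] q [-0.85  0.58  0.45  1.62  0.34  1.53 -0.8 ]
shift [ 0.095  -0.0819 -0.082 ] turn [0.0022 0.4977 0.0011]
t 16.05 p [0.5136 0.0414 0.1268] w 0.0379 F [-0.4 -0.9 -2. ] q [-0.85  0.58  0.45  1.62  0.34  1.53 -0.8 ]
shift [ 0.095  -0.0819 -0.082 ] turn [0.0017 0.9975 0.002 ]
```

play_rows(motion=[[0.02,-0.02,-0.02,0,0.1,0,25],[0.04,-0.04,-0.04,0,0.2,0,25],[0.06,-0.06,-0.06,0,0.3,0,25],[0.095,-0.08,-0.08,0,0.4,0,25],[0.095,-0.08,-0.08,0,0.5,0,25]])

```text
time: 16.68
ee_pos: [0.5034, 0.07, 0.1216]
eef_rot: [0.801, 0.599, 0.001, -0.002]
ft_force: [-0.4, -0.3, -2.2]
width: 0.0376
```

play_rows(motion=[[0,0,0,0,0.1,0,25],[0,0,0,0,0.2,0,25],[0,0,0,0,0.3,0,25],[0,0,0,0,0.4,0,25],[0,0,0,0,0.5,0,25]])

```text
time: 17.3
ee_pos: [0.5038, 0.0689, 0.122]
eef_rot: [0.739, 0.552, 0.309, -0.23]
ft_force: [-0.2, 0.8, -3.3]
width: 0.0377
```

play_rows(motion=[[0,0,0,0,0,0,25],[0,0,0,0,0,0,25]])

```text
time: 17.55
ee_pos: [0.5035, 0.0696, 0.1212]
eef_rot: [0.741, 0.553, 0.304, -0.229]
ft_force: [0.4, 0.7, -1.8]
width: 0.0376
```

```bash
python3 go.py .505 .07 .06 -.29 .785
```

```text
t 17.55 p [0.5035 0.0696 0.1212] w 0.0376 F [ 0.4  0.7 -1.8] q [-0.19  0.23  0.5   2.1  -1.02  1.15  0.62]
shift [-0.2129  0.0074  0.2199] turn [-0.0031  0.002   0.0005]
```

play_rows(motion=[[-0.07,0,0.07,0,0,0,25],[-0.14,0,0.14,0,0,0,25],[-0.213,0.007,0.22,-0.003,0.002,0,25],[-0.213,0.007,0.22,-0.003,0.002,0,25]])

```text
time: 18.05
ee_pos: [0.5046, 0.0714, 0.0597]
eef_rot: [0.74, 0.553, 0.307, -0.229]
ft_force: [0.7, 0.4, -1.7]
width: 0.0379
```

```bash
python3 go.py .505 .07 .045 -.29 .785; python3 - <<'E'
from h import *
b=eyes.camera('side'); t=eyes.camera('top')
q=proj(b,[.505,.06,.06]).astype(int); B=b['image'][q[1]-40:q[1]+40,q[0]-40:q[0]+40]
q=proj(t,[.505,.06,.06]).astype(int); A=t['image'][q[1]-40:q[1]+40,q[0]-40:q[0]+40]
save(np.hstack([cv2.resize(B,(400,400),interpolation=2),cv2.resize(A,(400,400),interpolation=2)]),'g5')
E
```

```text
t 18.05 p [0.5046 0.0714 0.0597] w 0.0379 F [ 0.7  0.4 -1.7] q [-0.16  0.36  0.47  2.13 -1.14  1.11  0.78]
shift [-0.0563  0.0039  0.0477] turn [-0.0015 -0.0007  0.0012]
```

View pics/g5.png

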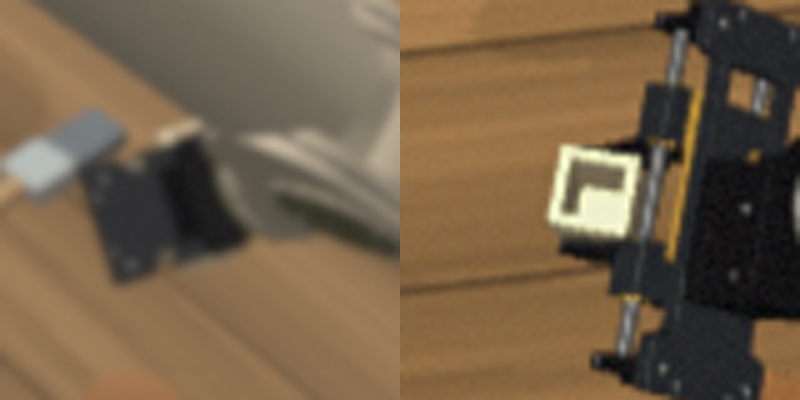

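The top view shows the smallest box upright with its mouth up in the grip (crop (595,190)). I'll lower it to the table.

play_rows(motion=[[-0.02,0,0.02,0,0,0,25],[-0.04,0,0.04,0,0,0,25],[-0.056,0.003,0.05,-0.001,0,0.001,25],[-0.056,0.003,0.05,-0.001,0,0.001,25]])

```text
time: 18.65
ee_pos: [0.5055, 0.0688, 0.0449]
eef_rot: [0.741, 0.551, 0.308, -0.228]
ft_force: [-0.3, -0.8, -1.9]
width: 0.0378
```

play_rows(motion=[[-0.005,0,0.005,0,0,0,25],[-0.01,0,0.01,0,0,0,25],[-0.01,0,0.01,0,0,0,25]])

```text
time: 19.02
ee_pos: [0.5056, 0.069, 0.0424]
eef_rot: [0.741, 0.551, 0.309, -0.228]
ft_force: [0.3, -0.4, -2.2]
width: 0.0375
```

```bash
python3 go.py .505 .07 .04 -.29 .785
```

```text
t 19.02 p [0.5056 0.069  0.0424] w 0.0375 F [ 0.3 -0.4 -2.2] q [-0.14  0.4   0.46  2.13 -1.17  1.1   0.83]
shift [-0.0056 -0.0044  0.0113] turn [ 0.0017 -0.0019 -0.0002]
```

play_rows(motion=[[-0.003,0,0.003,0,0,0,25],[-0.007,0,0.007,0,0,0,25],[-0.007,0,0.007,0,0,0,25]])

```text
time: 19.4
ee_pos: [0.5056, 0.0689, 0.0404]
eef_rot: [0.741, 0.551, 0.309, -0.228]
ft_force: [0.1, -0.2, -1.9]
width: 0.0381
```

play_rows(motion=[[-0.003,0,0.003,0,0,0,25],[-0.005,0,0.005,0,0,0,25],[-0.005,0,0.005,0,0,0,25]])

```text
time: 19.77
ee_pos: [0.5057, 0.069, 0.0392]
eef_rot: [0.741, 0.551, 0.309, -0.228]
ft_force: [-0.8, 0.1, -0.4]
width: 0.038
```

play_rows(motion=[[-0.003,0,0.003,0,0,0,25],[-0.004,0,0.004,0,0,0,25]])

```text
time: 20.02
ee_pos: [0.5058, 0.0691, 0.039]
eef_rot: [0.74, 0.551, 0.309, -0.229]
ft_force: [-5.8, -3.0, 12.6]
width: 0.0376
```

play_rows(motion=[[0.003,0,-0.003,0,0,0,25],[0.003,0,-0.003,0,0,0,50],[0.003,0,-0.003,0,0,0,70],[0.003,0,-0.003,0,0,0,100],[0.003,0,-0.003,0,0,0,100]])

```text
time: 20.65
ee_pos: [0.5057, 0.0689, 0.0387]
eef_rot: [0.741, 0.551, 0.309, -0.228]
ft_force: [0.0, 0.0, 1.3]
width: 0.0658
```

play_rows(motion=[[0,0,-0.1,0,0,0,100],[0,0,-0.3,0,0,0,100],[0,0,-0.5,0,0,0,100],[0,0,-0.8,0,0,0,100],[0,0,-0.8,0,0,0,100]])

```text
time: 21.28
ee_pos: [0.474, -0.0434, 0.1543]
eef_rot: [0.742, 0.55, 0.31, -0.225]
ft_force: [0.0, 1.0, 0.1]
width: 0.087
```

```bash
cat > m5.py <<'E'
from m2 import *
ct,cs=eyes.camera('top'),eyes.camera('side')
np.savez('s.npz',a=ct['image'],b=cs['image'])
P=[.507,.064,.05]; rs=[roi(ct,P,20),roi(cs,P,23)]
A,B=[c['image'][r_[1]:r_[3],r_[0]:r_[2]] for c,r_ in zip((ct,cs),rs)]
save(np.hstack([cv2.resize(A,(400,400),interpolation=2),cv2.resize(B,(400,400),interpolation=2)]),sys.argv[1])
Q=quads(38,94)
def pose(x): return (Ro.from_euler('z',x[2]).as_matrix(),np.array([x[0],x[1],0]))
for k in ((0,1),(0,),(1,)):
    m=nm(lambda x:sum(cost2((ct,cs)[i],[(Q,pose(x))],rs[i]) for i in k),[.507,.064,-.29],(.004,.004,.08)); print(k,m.x,m.fun)
E
python3 m5.py g6; python3 go.py .507 .064 .2 -.29 0
```

```text
(0, 1) [ 0.504   0.0605 -0.3006] 930.394484834981
(0,) [ 0.504   0.0607 -0.2855] 266.4675509314422
(1,) [ 0.5045  0.0681 -0.1976] 672.5490567214399
t 21.38 p [ 0.473  -0.0396  0.1516] w 0.0871 F [0.3 0.4 0.1] q [-0.03  0.24  0.61  2.03 -0.92  1.34  0.71]
shift [0.5558 0.0141 0.2161] turn [ 0.0021 -0.5018 -0.001 ]
```

View pics/g6.png

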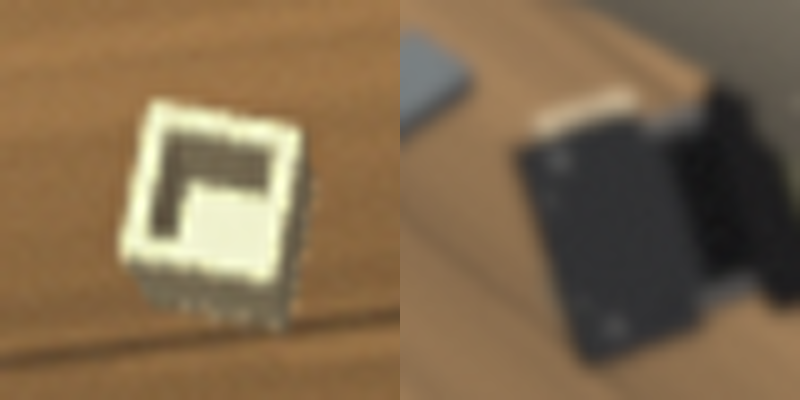

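The smallest box stands upright at (0.504, 0.0607), yaw -0.286, and the top fit matches the release pose to 1 mm. I'll bring the tool back to vertical above it.

```bash
python3 go.py .485 0 .2 -.286 0
```

```text
t 21.38 p [ 0.473  -0.0396  0.1516] w 0.0871 F [0.3 0.4 0.1] q [-0.03  0.24  0.61  2.03 -0.92  1.34  0.71]
shift [ 0.3174  0.0011 -0.0237] turn [ 0.0031 -0.5018 -0.0035]
```

play_rows(motion=[[0.08,0,0,0,-0.1,0,100],[0.16,0,0,0,-0.2,0,100],[0.24,0,-0.01,0,-0.3,0,100],[0.317,0,-0.02,0.002,-0.4,-0.003,100],[0.317,0,-0.02,0.003,-0.502,-0.003,100]])

```text
time: 22.0
ee_pos: [0.4852, 0.0028, 0.2]
eef_rot: [0.8, 0.6, -0.001, 0.002]
ft_force: [-0.6, -0.9, -1.4]
width: 0.087
```

```bash
python3 go.py .504 .0607 .15 -.286 0
```

```text
t 22.0 p [0.4852 0.0028 0.2   ] w 0.087 F [-0.6 -0.9 -1.4] q [-0.47  0.03  0.37  1.87 -0.01  1.25 -0.38]
shift [0.3052 0.0094 0.2486] turn [0.0008 0.0027 0.0022]
```

play_rows(motion=[[0.15,0.005,0,0,0,0,100],[0.305,0.009,0.05,0,0,0,100],[0.305,0.009,0.2,0,0,0,100],[0.305,0.009,0.248,0,0,0,100],[0.305,0.009,0.248,0,0,0,100]])

```text
time: 22.62
ee_pos: [0.5029, 0.0586, 0.149]
eef_rot: [0.801, 0.599, -0.001, -0.001]
ft_force: [0.9, 0.1, 1.0]
width: 0.0874
```

```bash
python3 go.py .504 .0607 .079 -.286 0
```

```text
t 22.62 p [0.5029 0.0586 0.149 ] w 0.0874 F [0.9 0.1 1. ] q [-0.51  0.13  0.33  1.88 -0.04  1.15 -0.45]
shift [0.0122 0.003  0.3499] turn [-0.0016  0.001   0.0002]
```

play_rows(motion=[[0,0.003,0.1,0,0,0,100],[0.006,0.003,0.22,0,0,0,100],[0.01,0.003,0.3,0,0,0,100],[0.01,0.003,0.33,0,0,0,100],[0.01,0.003,0.33,0,0,0,100]])

```text
time: 23.25
ee_pos: [0.5049, 0.0602, 0.084]
eef_rot: [0.801, 0.599, -0.0, -0.0]
ft_force: [-0.1, -0.2, 0.0]
width: 0.0868
```

```bash
python3 go.py .504 .0607 .079 -.286 0
```

```text
t 23.25 p [0.5049 0.0602 0.084 ] w 0.0868 F [-0.1 -0.2  0. ] q [-0.5   0.21  0.33  1.94 -0.08  1.01 -0.43]
shift [ 0.0013 -0.0053  0.0252] turn [-0.0004  0.0003 -0.0002]
```

play_rows(motion=[[0,-0.005,0.025,0,0,0,90],[0,-0.005,0.025,0,0,0,70],[0,-0.005,0.025,0,0,0,55],[0,-0.005,0.025,0,0,0,50],[0,-0.005,0.025,0,0,0,45]])

```text
time: 23.88
ee_pos: [0.5039, 0.0605, 0.0789]
eef_rot: [0.801, 0.599, -0.0, -0.0]
ft_force: [-0.1, 0.4, -0.8]
width: 0.0462
```

play_rows(motion=[[0,0,0,0,0,0,40],[0,0,0,0,0,0,30],[0,0,0,0,0,0,25],[0,0,0,0,0,0,25]], squeeze=20)

```text
time: 24.38
ee_pos: [0.5038, 0.0605, 0.0788]
eef_rot: [0.801, 0.599, -0.0, -0.0]
ft_force: [-1.0, 0.3, 1.5]
width: 0.038
```

```bash
python3 go.py .504 .0607 .079 -.286 0
```

```text
t 24.38 p [0.5038 0.0605 0.0788] w 0.038 F [-1.   0.3  1.5] q [-0.5   0.21  0.32  1.95 -0.08  0.99 -0.43]
shift [ 0.0012  0.0008 -0.0011] turn [-0.0005  0.0004 -0.0001]
```

play_rows(motion=[[0,0,-0.08,0,0,0,25],[0,0,-0.25,0,0,0,25],[0,0,-0.5,0,0,0,25],[0,0,-0.78,0,0,0,25],[0,0,-0.78,0,0,0,25]])

```text
time: 25.0
ee_pos: [0.5061, 0.0607, 0.24]
eef_rot: [0.801, 0.599, 0.004, 0.001]
ft_force: [0.9, 0.3, -2.0]
width: 0.038
```

```bash
python3 go.py .52 -.09 .235 0 0; python3 go.py .5365 -.2128 .235 .213 0
```

```text
t 25.0 p [0.5061 0.0607 0.24  ] w 0.038 F [ 0.9  0.3 -2. ] q [-0.53  0.05  0.33  1.76 -0.02  1.33 -0.48]
shift [-0.7034  0.2794  0.0241] turn [ 0.0044 -0.0021 -0.1825]
t 25.0 p [0.5061 0.0607 0.24  ] w 0.038 F [ 0.9  0.3 -2. ] q [-0.53  0.05  0.33  1.76 -0.02  1.33 -0.48]
shift [-1.269   0.5321  0.0233] turn [ 0.0046 -0.0016 -0.3181]
```

play_rows(motion=[[-0.15,0.06,0,0,0,-0.06,25],[-0.35,0.14,0,0,0,-0.13,25],[-0.6,0.24,0,0,0,-0.2,25],[-0.8,0.33,0,0,0,-0.26,25],[-0.9,0.38,0,0,0,-0.317,25]])

```text
time: 25.62
ee_pos: [0.5253, -0.1365, 0.2345]
eef_rot: [0.629, 0.778, -0.001, -0.0]
ft_force: [0.1, 1.2, -2.3]
width: 0.038
```

```bash
python3 go.py .5365 -.2128 .235 .213 0
```

```text
t 25.62 p [ 0.5253 -0.1365  0.2345] w 0.038 F [ 0.1  1.2 -2.3] q [-0.28  0.14  0.5   1.69 -0.07  1.33  0.44]
shift [-0.3847 -0.0251 -0.0024] turn [-0.0012  0.0004 -0.001 ]
```

play_rows(motion=[[-0.15,-0.01,0,0,0,0,25],[-0.28,-0.02,0,0,0,0,25],[-0.385,-0.025,0,0,0,0,25],[-0.385,-0.025,0.05,0,0,0,25],[-0.385,-0.025,0.1,0,0,0,25]])

```text
time: 26.25
ee_pos: [0.537, -0.209, 0.2136]
eef_rot: [0.628, 0.778, -0.0, -0.001]
ft_force: [0.2, 0.8, -1.9]
width: 0.0377
```

play_rows(motion=[[0,0,0,0,0,0,25],[0,0,0,0,0,0,25]])

```text
time: 26.5
ee_pos: [0.5374, -0.2092, 0.2149]
eef_rot: [0.628, 0.778, -0.0, -0.0]
ft_force: [0.3, 0.5, -1.7]
width: 0.0375
```

```bash
python3 go.py .5365 -.2128 .19 .213 0; cat > m6.py <<'E'
from m2 import *
s=r.read_state(); p=s['ee_pos']
c=eyes.camera('side'); ql=proj(c,[.536,-.211,.012])
# cut at the finger tips
ro=[int(ql[0]-32),int(proj(c,p)[1]+3),int(ql[0]+32),int(ql[1]+24)]
B=c['image'][ro[1]-40:ro[3],ro[0]:ro[2]]; save(cv2.resize(B,None,fx=6,fy=6,interpolation=2),sys.argv[1])
z=p[2]-.0788
M=quads(52,18,fl=-58)
f=lambda x:cost2(c,[(quads(66,70),up(.012)(x[:3])),(M,up(.082)(x[3:6])),(quads(38,94),up(x[9])(x[6:9]))],ro,batt())
x0=[.5358,-.2117,.213,.5365,-.2128,.213,p[0],p[1],.213,z]; st=(.002,.002,.03,.002,.002,.03,.003,.003,.05,.003)
m=nm(f,x0,st); print(m.x[:3],m.x[3:6],m.x[6:],m.fun)
m=nm(lambda x:f(np.append(x,z)),m.x[:9],st[:9]); print(m.x[3:6],m.x[6:],z,m.fun,'s-m',m.x[6:9]-m.x[3:6])
m=nm(lambda x:f([*x[:2],.213,*x[2:4],.213,*x[4:6],.213,z]),m.x[[0,1,3,4,6,7]],(.002,)*6); print(m.x,m.fun,'s-m',m.x[4:]-m.x[2:4])
E
python3 m6.py g7
```

```text
t 26.5 p [ 0.5374 -0.2092  0.2149] w 0.0375 F [ 0.3  0.5 -1.7] q [-0.17  0.24  0.55  1.63 -0.13  1.3   0.61]
shift [-0.0164 -0.0082  0.1247] turn [-0.0005 -0.     -0.0002]
[ 0.5355 -0.2118  0.2105] [ 0.5365 -0.213   0.2292] [ 0.5375 -0.2085  0.2085  0.1365] 240.85358869741682
[ 0.5365 -0.213   0.2371] [ 0.5375 -0.2083  0.2129] 0.13613258887503538 240.21251867203736 s-m [ 0.001   0.0047 -0.0242]
[ 0.5353 -0.212   0.5366 -0.2132  0.5379 -0.2079] 241.57843087132707 s-m [0.0012 0.0053]
```

View pics/g7.png

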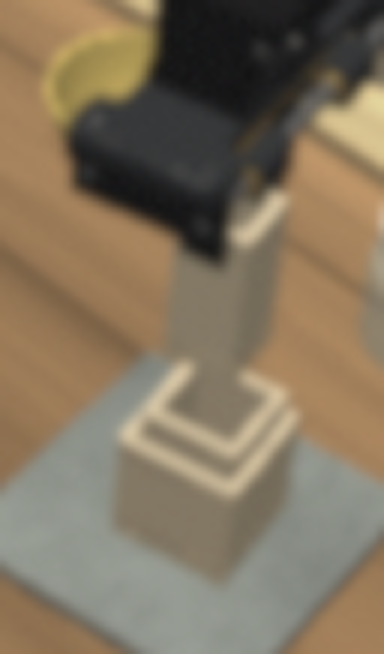

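The smallest box hangs upright over the nest, about 4–5 mm too far in +y. I'll correct that and lower to just above the rim.

play_rows(motion=[[-0.01,-0.004,0,0,0,0,25],[-0.02,-0.008,0,0,0,0,25],[-0.02,-0.008,0.06,0,0,0,25],[-0.02,-0.008,0.125,0,0,0,25],[-0.02,-0.008,0.125,0,0,0,25]])

```text
time: 27.18
ee_pos: [0.5357, -0.2137, 0.1881]
eef_rot: [0.628, 0.778, -0.001, -0.001]
ft_force: [1.0, 0.0, -1.9]
width: 0.0381
```

play_rows(motion=[[0,0,0,0,0,0,25],[0,0,0,0,0,0,25]])

```text
time: 27.42
ee_pos: [0.5368, -0.2143, 0.1902]
eef_rot: [0.628, 0.778, -0.0, 0.0]
ft_force: [-0.2, -0.1, -1.3]
width: 0.0378
```

```bash
python3 go.py .5363 -.2135 .165 .213 0; python3 m6.py g8
```

```text
t 27.43 p [ 0.5368 -0.2143  0.1902] w 0.0378 F [-0.2 -0.1 -1.3] q [-0.16  0.27  0.55  1.66 -0.14  1.26  0.63]
shift [ 0.0043 -0.0016  0.1261] turn [-0.0002  0.0003 -0.0008]
[ 0.5357 -0.2119  0.2082] [ 0.5364 -0.2131  0.2645] [ 0.5352 -0.2144  0.3073  0.105 ] 224.13721026568422
[ 0.5365 -0.2132  0.271 ] [ 0.5348 -0.2146  0.3141] 0.1114169190008938 228.3593353536759 s-m [-0.0017 -0.0014  0.043 ]
[ 0.5357 -0.2121  0.5363 -0.2135  0.5355 -0.2147] 231.0238526853951 s-m [-0.0008 -0.0012]
```

play_rows(motion=[[0.006,0,0,0,0,0,25],[0.006,0,0.02,0,0,0,25],[0.006,0,0.035,0,0,0,25],[0.006,0,0.035,0,0,0,25]])

```text
time: 27.98
ee_pos: [0.5361, -0.213, 0.1824]
eef_rot: [0.628, 0.778, -0.001, -0.0]
ft_force: [0.2, 0.2, -2.5]
width: 0.0377
```

```bash
python3 go.py .5365 -.2131 .165 .213 0; python3 m6.py g9
```

```text
t 27.98 p [ 0.5361 -0.213   0.1824] w 0.0377 F [ 0.2  0.2 -2.5] q [-0.16  0.27  0.55  1.67 -0.15  1.24  0.63]
shift [-0.0011  0.0018  0.0872] turn [-0.0009 -0.     -0.0008]
[ 0.5357 -0.2122  0.2056] [ 0.5369 -0.2131  0.2442] [ 0.5359 -0.2128  0.2562  0.102 ] 224.97861182134847
[ 0.5365 -0.2132  0.2636] [ 0.5355 -0.2132  0.2574] 0.10364866149140949 224.17856294611695 s-m [-0.0009  0.     -0.0061]
[ 0.5357 -0.2121  0.5367 -0.2132  0.5359 -0.2131] 226.95281625434413 s-m [-0.0007  0.0001]
```

View pics/g9.png

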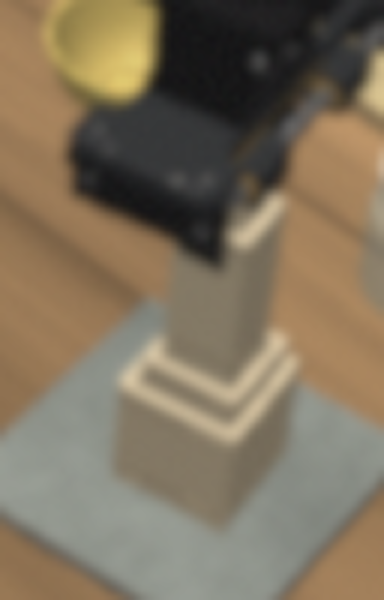

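The smallest box is centred over the middle box's mouth to under 1 mm. I'll lower it slowly and watch the force.

play_rows(motion=[[0,0.002,0.012,0,0,0,25],[0,0.002,0.025,0,0,0,25],[0,0.002,0.04,0,0,0,25],[0,0.002,0.055,0,0,0,25],[0,0.002,0.07,0,0,0,25]])

```text
time: 28.65
ee_pos: [0.5367, -0.2129, 0.1686]
eef_rot: [0.628, 0.778, -0.0, -0.0]
ft_force: [0.4, 0.2, -1.5]
width: 0.0381
```

```bash
python3 go.py .5365 -.2131 .103 .213 0
```

```text
t 28.65 p [ 0.5367 -0.2129  0.1686] w 0.0381 F [ 0.4  0.2 -1.5] q [-0.16  0.28  0.54  1.69 -0.15  1.21  0.64]
shift [-0.0007 -0.0007  0.328 ] turn [-0.0006  0.0001 -0.0008]
```

play_rows(motion=[[0,0,0.02,0,0,0,25],[0,0,0.045,0,0,0,25],[0,0,0.07,0,0,0,25],[0,0,0.1,0,0,0,25],[0,0,0.12,0,0,0,25]])

```text
time: 29.28
ee_pos: [0.5366, -0.2128, 0.1443]
eef_rot: [0.628, 0.778, -0.0, -0.0]
ft_force: [-0.2, 0.0, -1.8]
width: 0.0373
```

```bash
python3 go.py .5365 -.2131 .103 .213 0
```

```text
t 29.27 p [ 0.5366 -0.2128  0.1443] w 0.0373 F [-0.2  0.  -1.8] q [-0.15  0.31  0.54  1.72 -0.17  1.17  0.65]
shift [-0.0012 -0.0003  0.2066] turn [-0.0008  0.     -0.0008]
```

play_rows(motion=[[0,0,0.04,0,0,0,25],[0,0,0.085,0,0,0,25],[0,0,0.125,0,0,0,25],[0,0,0.155,0,0,0,25],[0,0,0.17,0,0,0,25]])

```text
time: 29.9
ee_pos: [0.5365, -0.2129, 0.1104]
eef_rot: [0.628, 0.778, -0.001, -0.0]
ft_force: [-0.3, -0.2, -1.4]
width: 0.0377
```

play_rows(motion=[[0,0,0.01,0,0,0,25],[0,0,0.02,0,0,0,25],[0,0,0.026,0,0,0,25],[0,0,0.026,0,0,0,25]])

```text
time: 30.4
ee_pos: [0.5366, -0.213, 0.1056]
eef_rot: [0.628, 0.778, -0.0, -0.0]
ft_force: [-0.1, -0.6, -2.6]
width: 0.0374
```

Still free, so I'll go in millimetre steps to the floor, expected near 0.1028.

play_rows(motion=[[0,0,0.005,0,0,0,25],[0,0,0.009,0,0,0,25],[0,0,0.009,0,0,0,25]])

```text
time: 30.78
ee_pos: [0.5366, -0.213, 0.1038]
eef_rot: [0.628, 0.778, -0.0, -0.0]
ft_force: [0.8, -0.1, -1.7]
width: 0.0379
```

play_rows(motion=[[0,0,0.004,0,0,0,25],[0,0,0.004,0,0,0,25]])

```text
time: 31.02
ee_pos: [0.5366, -0.213, 0.103]
eef_rot: [0.628, 0.778, -0.0, -0.0]
ft_force: [-0.1, -0.8, -1.8]
width: 0.0379
```

play_rows(motion=[[0,0,0.003,0,0,0,25],[0,0,0.003,0,0,0,25]])

```text
time: 31.28
ee_pos: [0.5367, -0.2131, 0.1028]
eef_rot: [0.628, 0.778, -0.0, -0.0]
ft_force: [-1.3, -0.1, 3.8]
width: 0.0377
```

It touched down at exactly the expected height, with 3.8 N. Now release and retreat.

play_rows(motion=[[0,0,0,0,0,0,48],[0,0,0,0,0,0,60],[0,0,0,0,0,0,75],[0,0,-0.1,0,0,0,90],[0,0,-0.3,0,0,0,100]])

```text
time: 31.9
ee_pos: [0.5357, -0.2125, 0.1617]
eef_rot: [0.628, 0.778, -0.001, -0.002]
ft_force: [-0.0, -0.5, 0.5]
width: 0.0745
```

play_rows(motion=[[0,0,-0.2,0,0,0,100],[0.2,0,-0.4,0,0,0,100],[0.5,0,-0.4,0,0,0,100],[0.9,0,-0.4,0,0,0,100],[0.9,0,-0.4,0,0,0,100]])

```text
time: 32.52
ee_pos: [0.4983, -0.0326, 0.2426]
eef_rot: [0.626, 0.78, 0.0, -0.0]
ft_force: [-0.9, -0.7, 0.4]
width: 0.0869
```

```bash
cat > m7.py <<'E'
from m2 import *
c=eyes.camera('side'); t=eyes.camera('top'); print(r.read_state()['ee_pos'],r.read_state()['ft_force'])
P=[.536,-.212,.065]; rs=[roi(c,P,30),roi(t,P,28)]
A,B=[k['image'][q[1]:q[3],q[0]:q[2]] for k,q in zip((c,t),rs)]
save(np.hstack([cv2.resize(A,(400,400),interpolation=2),cv2.resize(B,(400,400),interpolation=2)]),'g10')
def f(x,ks):
    hm=x[5]-.082; hs=x[8]-x[5]
    o=[(quads(66,70),up(.012)(x[:3])),(quads(52,hm*1e3,fl=-60),up(.082)([x[3],x[4],x[2]])),(quads(38,hs*1e3,fl=-70),up(x[5])([x[6],x[7],x[2]]))]
    return sum(cost2(k,o,q,batt()) for i,(k,q) in enumerate(zip((c,t),rs)) if i in ks)
for ks in ((0,),(1,),(0,1)):
    m=nm(lambda x:f(x,ks),[.5358,-.2119,.21,.5365,-.213,.1,.5365,-.213,.118],(.002,.002,.03,.002,.002,.003,.002,.002,.003)); print(ks,m.x,m.fun)
for l in('cup','tub','jar','brush','spatula','rib','dish'):
    d=eyes.landmark_of(c,l); d2=eyes.landmark_of(t,l); print(l,*[atz(k,e[0]['xy'],0)[:2] if e else None for k,e in((t,d2),(c,d))])
E
python3 m7.py
```

```text
[ 0.4987 -0.0345  0.2425] [0.1584 0.2347 0.4226]
(0,) [ 0.5361 -0.2121  0.2229  0.5437 -0.2084  0.0895  0.5346 -0.2143  0.1209] 259.4525838770849
(1,) [ 0.5362 -0.2112  0.2099  0.5355 -0.2114  0.1009  0.5367 -0.2129  0.1165] 392.1361523088289
(0, 1) [ 0.5362 -0.2112  0.2126  0.5358 -0.2116  0.099   0.5365 -0.2128  0.1179] 675.1047673713986
cup [0.7571 0.203 ] [0.7483 0.2003]
tub [0.7182 0.024 ] [0.728  0.0216]
jar [ 0.7278 -0.1914] [ 0.7273 -0.198 ]
brush [0.4601 0.203 ] [0.464  0.2119]
spatula [0.6608 0.3299] [0.6467 0.3169]
rib [ 0.3872 -0.0069] [0.6462 0.3207]
dish [ 0.3577 -0.3799] [ 0.5468 -0.2116]
```

View pics/g10.png

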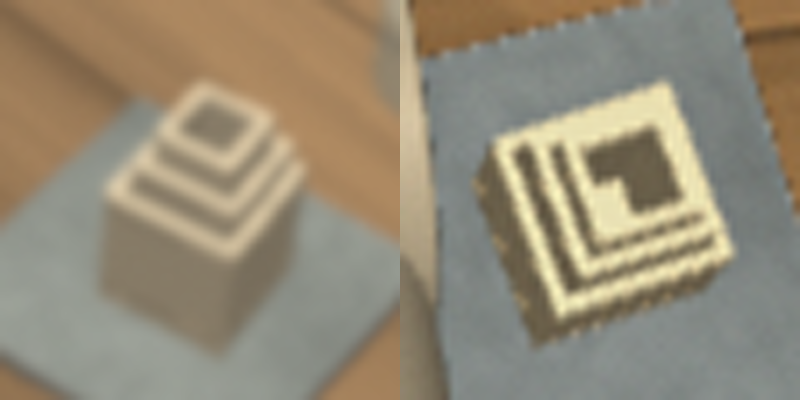

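All three boxes are nested and upright (tops 0.082, 0.099 and 0.118 m; 0.082, 0.100 and 0.118 expected). The bystanders haven't moved and the arm is clear, so I'm handing in.

```bash
python3 -c "
from bench import job; print(job.close_job())"
```

```text
the job is handed in; nothing more can be done
None
```

The three boxes are nested mouths up on the batt, and I handed the job in about 33 s into the 72 s allowed. No verdict was reported, so this rests on my own checks.

- **Middle box:** I gripped it by its top 15 mm and lowered it into the largest. It went in freely and met the floor at about 4 N on the wrist.
- **Smallest box:** I picked it up with the tool tilted 45°, turned it upright and stood it on the table. That set-down peaked at about 13 N on the wrist, against the table only. I then regripped it from above and lowered it into the middle box, where it met the floor at about 4 N, at exactly the expected height.

**Last checks:**
- **Fit:** Using both cameras, the tops of the middle and smallest boxes came out at 0.099 m and 0.118 m (0.100 and 0.118 expected). The boxes are centred within about 2 mm of each other.
- **Robot:** The gripper was clear and the wrist force near zero.
- **Bystanders:** From the top camera all seven were within about 9 mm of their first positions, which is about as well as the networks repeat.

**Checks that disagreed:**
- **Side camera alone, final fit:** It put the middle box's top at 0.0895 m. I set this aside because the blurred rims make that fit unreliable, and the picture and the top camera both show the box home.
- **Side-camera detections:** The rib and dish landed on other things (the spatula and the nest), so those two rest on the top camera.

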